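Light a model car for its photo

ROBOT

A 7-joint arm with a two-finger parallel gripper is mounted at the origin on the work surface. World frame = base frame: x ahead of the robot, y to its left, z up, the work surface at z = 0. Lengths are in m, angles in rad, forces in N, time in s.
With the tool pointing down it reaches from about 0.4 to 0.9 m from the base axis. Payload 5.6 kg.
Tool frame: the origin (TCP) lies at the very end of the fingers, on their centre line; the grasp point (between the pads) lies 19 mm behind it (ctrl.hold_point_z is the distance from the TCP to the grasp point, in m); z points along the fingers, y is the line along which they close (so a half turn about z gives the same grasp; the last joint's range is limited). The gripper opens to 92 mm and grips with 3 to 60 N. Pads are 20 mm wide; open, the fingers measure 128 mm over their backs; the gripper's body (75 mm by 189 mm) begins 69 mm behind the grasp point.
Start: joints at [-1.302, 0.468, -0.012, 1.603, 0.006, 1.071, -0.056], TCP at [0.199, 0.619, 0.215] pointing down, gripper open.
Joint ranges: [-2.53, 2.53], [-0.31, 2.02], [-1.57, 1.55], [0.28, 2.44], [-1.29, 4.43], [0.15, 1.84], [-2.92, 2.92]. Speed limits (rad/s): [2.57, 2.57, 3.14, 3.14, 3.14, 3.14, 3.14].

INTERFACE

Orientations are given as a unit quaternion [w, x, y, z].
In Python, from workcell import get_state, vision, ctrl gives the robot as it stands.
- The arm moves only by the tool play_rows, never from a script. Its argument "deltas" is a list of rows, each a list of 5 numbers: the shift along the tool's x, y, z in m, then the turn about the tool's z in rad, then the closure, from -1 (fully open) to 1 (shut). In form: [[dx, dy, dz, turn, claw], ...]. A call has 1 to 10 rows; each row shifts and turns the commanded pose from where the row before left it, along the tool's axes as they then stand; what a row does not reach is not made up. A row lasts 1/8 s, in which the tool goes at most 62.5 mm and 10.7 degrees, less where a joint would pass 70% of its speed; a pose out of reach is approached as far as the arm can. A call with a gripper value outside its range is refused whole. The fingers move at their own pace and stop on an object; "grip_force" is the grip in N (left out, the last holds). Time passes only in rows, so rows that do not move let the fingers close. It gives the time, the measured TCP pose, the force, the opening and the grip force at its end, in the units of the state.
- get_state(): the state, without advancing time (a new reading comes with each control period).
- vision.grab_frame(name): name is "scene" or "top"; returns a dict with "color" (400x640x3 uint8, red, green, blue), "z_map" (400x640 float32, m along the optical axis (not along the pixel's ray), 0 where there is no reading), "fx", "fy", "cx", "cy" (pixels), "eye" and "attitude" of the camera in the world. Camera axes: x right, y down, z forward; pixel columns grow to the right and rows downward; lengths in m; the calibration is good to about 2 mm. A picture is of the moment at which its call begins.
- ctrl.close_job(): hands the job in; it is judged then, once.
The state is a dict: "time": time; "q": joint angles; "qd": joint speeds; "effort": joint torques, N m; "tool_pos": TCP position; "orientation": TCP orientation; "contact_force": force on the tool from outside, world axes, zero at the start; "ft_torque": the same for the moment, N m; "gripper_width": opening from 0.0 (shut) to 1.0 (fully open); "grip_force": force on a finger pad.
Only numpy, scipy, OpenCV 4.12 (cv2) and the standard library are available. Lean on these libraries where they do the work, as an engineer would, in place of code of your own. Each camera call takes 0.05 s, during which the arm holds its last target. There are 200 camera calls.

TASK

First push the red model car over the desk into the middle of the white disc, keeping its wheels on the desk. Then draw the small torch straight up out of its charging cup, turn it to a slant of about 45 degrees with the lens low, and aim it at the middle of the car with the lens about 10 cm from that point, without touching the car; keep clear of everything else on the desk. Finish while still holding the torch there, steady and raised: do not put it down or let go.

Things in the scene. Friction and masses are not known exactly. Their poses are not given: they have to be found in the camera images.
- model_car: Red die-cast car, black cabin, (all in mm) 130 long (x axis, nose to +x), 55 wide (y), 40 high, 0.15 to 0.3 kg. Origin under its centre at desk level, z up. Upright body sides (y = +-27) at heights 7 to 24; the wheels do not turn: it slides when pushed (1 to 4 N). Starts left or right of the disc, length roughly along world x.
- car_mid (a point): The point to aim the torch at: the middle of the red car, 20 mm above the desk, in its length and width centre. Axes as the car.
- disc: Flat white round disc, 170 mm across, with a thin green ring near its rim; printed-thin (no step) on the black desk mat. Origin at its centre at desk level.
- cup: Fixed charging cup that holds the torch, dark grey with a cyan band, on a black round foot 90 mm across and 7 mm high. Outside diameter 49, bore 41, rim 55 above the desk, inner floor 8 above the desk. Origin under its centre at desk level. It stands on the other side of the disc from the red car.
- torch: Silver round hand torch, 150 mm long, 0.10 to 0.19 kg, loose in the cup lens end down, tail at height 158. Origin at the centre of the lens face (lower end at the start); z runs from lens to tail, so it shines along -z. Head 36 in diameter for 34 from the lens, tapering until 44, then a plain barrel 28 in diameter up to the orange tail. Lift it 60 or more to clear the cup.
- torch_tail (a point): Centre of the torch's orange tail end, 150 mm from the lens along the torch's z axis.
- white_car: Bystander: white model car, 130 x 55 x 40 mm, beyond the disc. Origin under its centre.
- phone: Bystander: phone lying flat between the robot and the disc, 74 x 150 x 9 mm, long side (y) roughly across. Origin under its centre.
- mouse: Bystander: dark grey computer mouse, 115 x 60 x 36 mm. Origin under its centre.
- photo_camera: Bystander: black camera, 115 mm wide (y), 97 deep with its lens to -x, 83 high. Origin under its body.
- lens_barrel: Bystander: black upright camera lens, 74 mm in diameter, 105 high. Origin under its centre.
- dial_puck: Bystander: round dark control puck, 72 mm in diameter, 25 high. Origin under its centre.
Mind the look-alikes: they are no part of the job. Of the things that look like the model_car, take the one that is farthest to the robot's left at the start. There is more than one size of the torch; the one meant has the size given above.

How it is judged:
On the way, in this order (a step that is already met when the one before it is completed fails the run):
1. The red car stands still in the middle of the disc, the torch still in its cup (horizontal distance between model_car and disc below 0.03 m and linear speed of model_car below 0.02 m/s and height (world z) of model_car below 0.006 m and height (world z) of torch below 0.02 m and horizontal distance between torch and cup below 0.012 m), for 0.2 s.
2. The torch has been drawn up clear of its cup, above it, in the fingers (height (world z) of torch above 0.058 m and horizontal distance between torch and cup below 0.06 m and contact force between the fingers and torch above 1 N and contact force between torch and cup below 0.05 N and contact force between torch and model_car below 0.05 N and contact force between torch and white_car below 0.05 N and contact force between torch and phone below 0.05 N and contact force between torch and mouse below 0.05 N and contact force between torch and photo_camera below 0.05 N and contact force between torch and lens_barrel below 0.05 N and contact force between torch and dial_puck below 0.05 N), for 0.1 s.
At the end, for the whole second after the job is handed in: Red car on its wheels within 30 mm of the disc centre. Torch in the fingers, still, touching nothing else, lens low (45 mm up or more), slanted 30 to 60 degrees from vertical; the car's middle 65 to 160 mm ahead of the lens, within 30 mm of its line in each torch axis (horizontal distance between model_car and disc below 0.03 m and height (world z) of model_car below 0.006 m and angle between model_car's own z axis and vertical below 0.1 rad and contact force between the fingers and torch above 1 N and contact force between torch and cup below 0.05 N and contact force between torch and model_car below 0.05 N and contact force between torch and white_car below 0.05 N and contact force between torch and phone below 0.05 N and contact force between torch and mouse below 0.05 N and contact force between torch and photo_camera below 0.05 N and contact force between torch and lens_barrel below 0.05 N and contact force between torch and dial_puck below 0.05 N and angle between torch's own z axis and vertical between 0.52 and 1.05 rad and x of car_mid in the frame of torch between -0.03 and 0.03 m and y of car_mid in the frame of torch between -0.03 and 0.03 m and z of car_mid in the frame of torch between -0.16 and -0.065 m and height (world z) of torch above 0.045 m and height (world z) of torch_tail above 0.12 m and linear speed of torch below 0.03 m/s and angular speed of torch below 0.2 rad/s); the arm keeps its last pose, push and grip.
It fails at once if The red car is lifted off the desk or tipped (height (world z) of model_car above 0.015 m or angle between model_car's own z axis and vertical above 0.35 rad).
It fails at once if The torch touches the red car (contact force between torch and model_car above 1 N).
It fails at once if A bystander is moved by more than 25 mm (distance of any of white_car, phone, mouse, photo_camera, lens_barrel, dial_puck from where it was at the start of the episode above 0.025 m).
It also fails if it takes over 59 s, if anything falls off the work surface, if the arm or the gripper's body presses on something with over 40 N, if the wrist force passes 120 N, or if a joint passes its speed limit or range.

## Working session

There is one attempt and no reset: what is moved stays moved. The work goes in short steps, Python scripts to look and compute and a tool call to move; the robot and the scene stay as the last step left them, time stands still between calls to the robot, and variables do not carry over. Pictures are saved under pics/ and viewed, at most 10 in all, crops included, and the job is handed in when it is done.

Besides the shell and the picture viewer there is one more tool, called after ">>>" as name([rows], argument=value, ...), one row to a line, values as JSON. play_rows: Moves the arm, as the interface text tells. Its arguments: {"type":"object","properties":{"deltas":{"type":"array"},"grip_force":{"type":"number"}},"required":["deltas"]}

```bash
mkdir -p pics; ls; cat > h.py <<'E'
import numpy as np, cv2
from workcell import get_state, vision, ctrl
from scipy.spatial.transform import Rotation as R
def grab(n,save=None):
    f=vision.grab_frame(n)
    if save: cv2.imwrite('pics/'+save,cv2.cvtColor(f['color'],cv2.COLOR_RGB2BGR))
    return f
def rot(a):
    a=np.array(a,float)
    return a if a.shape==(3,3) else R.from_quat(a[[1,2,3,0]]).as_matrix()
def ray(f,u,v):
    return rot(f['attitude'])@np.array([(u-f['cx'])/f['fx'],(v-f['cy'])/f['fy'],1.])
def onz(f,u,v,z):
    d=ray(f,u,v);e=np.array(f['eye']);return e+d*(z-e[2])/d[2]
def cloud(f):
    v,u=np.mgrid[:400,:640];z=f['z_map']
    P=np.stack([(u-f['cx'])/f['fx']*z,(v-f['cy'])/f['fy']*z,z],-1)
    return P@rot(f['attitude']).T+np.array(f['eye'])
def tri(f,p,g,q):
    d1=ray(f,*p);d2=ray(g,*q);e1=np.array(f['eye']);e2=np.array(g['eye'])
    A=np.stack([d1,-d2],1);s=np.linalg.lstsq(A,e2-e1,rcond=None)[0]
    a=e1+s[0]*d1;b=e2+s[1]*d2
    return (a+b)/2,np.linalg.norm(a-b)
E
python3 - <<'E'
from h import *
import pickle
F={n:grab(n,n+'0.png') for n in('scene','top')}
pickle.dump(F,open('f0.pkl','wb'))
for n in F: print(n,F[n]['eye'],F[n]['attitude'],F[n]['fx'],F[n]['cx'],F[n]['cy'])
print(get_state())
E
```

```text
pics
scene [ 1.19586697 -0.57705364  0.97818655] [-0.35673299  0.83873207  0.37708847 -0.16454291] 475.77033906352295 323.71830622715754 199.0823781111851
top [0.47127159 0.01743574 1.28147275] [ 0.0184242  -0.6970351   0.71655378 -0.01879625] 448.78020484302425 314.9476419958945 204.16339145747196
{'time': 0.1, 'q': array([-1.30200513,  0.4682622 , -0.01162425,  1.60354455,  0.00596336,
        1.07136892, -0.05629749]), 'qd': array([-3.36624948e-04, -1.25087935e-03, -9.48668752e-04, -2.80150793e-03,
        9.29863177e-06, -4.43822459e-04,  1.36340173e-03]), 'effort': array([ 1.07406078e-03, -5.21648097e+01, -1.23525827e-02, -2.44368535e+01,
       -5.68239880e-02,  1.40822784e-02,  6.84711040e-05]), 'tool_pos': array([0.19927746, 0.6181491 , 0.21374766]), 'orientation': array([-8.48666460e-05,  1.55294641e-01,  9.87867894e-01, -7.69511400e-04]), 'contact_force': array([-0.72163526,  0.38878912,  0.21716879]), 'ft_torque': array([ 0.01948228, -0.00394379,  0.03447698]), 'grip_force': 0.0, 'gripper_width': 1.0014524102024662}
```

View pics/scene0.png

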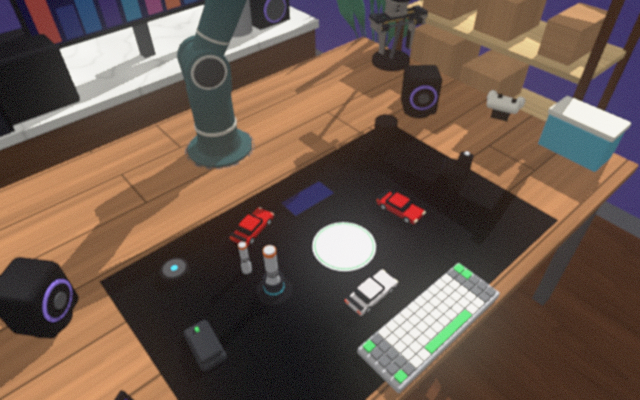

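View pics/top0.png

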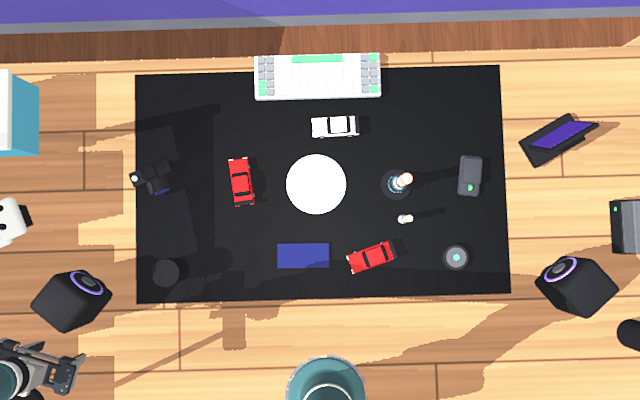

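The scene view shows red cars at (400,206) and (252,226), a white car at (372,291), the torch in its cup at (271,268) and a smaller torch at (245,258). In the top view, where image left is robot left (+y):

- **Red car candidates:** (242,181) and (371,257). I take (242,181), as it is farthest left.
- **Torch candidates:** (402,182) in the cup and (405,218) small and free-standing. I take the one in the cup.
- **Disc:** (316,184).

Next I measure these and check the choice in one crop.

```bash
cat > m.py <<'E'
from h import *
def comps(f,mask,amin=25):
    n,l,s,c=cv2.connectedComponentsWithStats(mask.astype(np.uint8))
    return [(c[i],s[i],l==i) for i in range(1,n) if s[i,4]>=amin]
def hsv(f): return [x.astype(int) for x in cv2.split(cv2.cvtColor(f['color'],cv2.COLOR_RGB2HSV))]
def redmask(f):
    h,s,v=hsv(f); return ((h<8)|(h>172))&(s>150)&(v>90)
def car(f,near):
    """car on top view: union of points 5..50mm high about the red blob"""
    P=cloud(f); c=[c for c in comps(f,redmask(f),15)]
    m=redmask(f)&(np.hypot(P[...,0]-near[0],P[...,1]-near[1])<.11)&(f['z_map']>0)
    pts=P[m]; r=cv2.minAreaRect(pts[:,:2].astype(np.float32)*1000)
    return r,np.percentile(pts[:,2],[2,50,98])
E
python3 - <<'E'
from m import *
import pickle
F=pickle.load(open('f0.pkl','rb'))
for n,f in F.items():
    P=cloud(f);h,s,v=hsv(f)
    print(n,'zdesk',np.round(P[200,270],3) if n=='top' else np.round(P[320,280],3))
    print(' red',[(c.round(1),st[:4].tolist(),np.round(np.median(P[m],0),3)) for c,st,m in comps(f,redmask(f),30)])
    for nm,mm in(('orange',(h>5)&(h<18)&(s>90)&(v>150)),('cyan',(h>80)&(h<100)&(s>60)&(v>60)),('white',(s<60)&(v>170))):
        for c,st,m in comps(f,mm,12):
            if nm=='white' and st[4]<300: continue
            p=np.median(P[m],0)
            if .25<p[0]<.85 and -.5<p[1]<.5: print(' ',nm,c.round(1),st.tolist(),p.round(3), 'hull c on z0',onz(f,*cv2.fitEllipse(np.argwhere(m)[:,::-1].astype(np.float32))[0] if 0 else c,0).round(4))
for near in((.54,.225),):
    print(car(F['top'],near),car(F['scene'],near))
# height map summary
P=cloud(F['top']);
m=(P[...,2]>.012)&(P[...,2]<.3)&(P[...,0]>.2)&(P[...,0]<.85)&(abs(P[...,1])<.55)&(F['top']['z_map']>0)
for c,st,k in comps(F['top'],m,40): print(c.round(),st[4],P[k][:,:3].min(0).round(3),P[k].max(0).round(3))
b=cv2.cvtColor(F['top']['color'],cv2.COLOR_RGB2BGR)[120:280,215:425]
cv2.imwrite('pics/crop0.png',cv2.resize(b,None,fx=3.6,fy=3.6,interpolation=2))
E
```

```text
scene zdesk [ 0.664 -0.255 -0.   ]
 red [(array([39.8, 14.2]), [26, 0, 29, 37], array([-0.661, -0.243,  0.319])), (array([401. , 205.8]), [376, 191, 48, 33], array([0.613, 0.219, 0.025])), (array([253.8, 223.1]), [234, 208, 40, 39], array([ 0.392, -0.134,  0.025])), (array([234. , 238.9]), [230, 236, 10, 7], array([ 0.397, -0.202,  0.022]))]
  orange [269.  254.2] [263, 251, 13, 6, 23] [ 0.601 -0.223  0.154] hull c on z0 [ 0.4865 -0.1541  0.    ]
  cyan [173.8 267.3] [170, 264, 8, 7, 46] [ 0.379 -0.37   0.025] hull c on z0 [ 0.3573 -0.365   0.    ]
  cyan [275.5 290.6] [263, 282, 23, 14, 96] [ 0.608 -0.225  0.023] hull c on z0 [ 0.591  -0.2119  0.    ]
  white [343.8 246.3] [313, 222, 63, 49, 2423] [0.6   0.011 0.002] hull c on z0 [0.5987 0.0126 0.    ]
top zdesk [ 0.554  0.144 -0.001]
 red [(array([240.6, 179.5]), [228, 158, 27, 47], array([0.61 , 0.222, 0.027])), (array([369.9, 257. ]), [348, 240, 46, 34], array([ 0.387, -0.133,  0.027]))]
  orange [312.3 230.2] [0, 17, 640, 383, 65511] [0.379 0.017 0.   ] hull c on z0 [0.4647 0.0254 0.    ]
  cyan [239.  174.2] [232, 173, 14, 3, 1
[... 882 characters left out ...]
.81468200683594, 94.66839599609375), 5.906302452087402), array([-0.00023406,  0.0259629 ,  0.04331803]))
[317.  96.] 510 [ 0.841 -0.178  0.012] [0.85  0.179 0.037]
[335. 127.] 916 [ 0.728 -0.112  0.012] [0.787 0.021 0.047]
[469. 176.] 861 [ 0.548 -0.454  0.012] [ 0.666 -0.387  0.044]
[154. 177.] 1125 [0.574 0.405 0.012] [0.674 0.524 0.091]
[241. 182.] 917 [0.538 0.19  0.013] [0.675 0.259 0.047]
[399. 182.] 355 [ 0.563 -0.236  0.012] [ 0.62  -0.19   0.164]
[405. 219.] 97 [ 0.478 -0.238  0.012] [ 0.5   -0.216  0.105]
[371. 257.] 940 [ 0.343 -0.206  0.012] [ 0.432 -0.067  0.049]
[455. 257.] 530 [ 0.343 -0.405  0.012] [ 0.413 -0.334  0.031]
[169. 272.] 850 [0.328 0.375 0.012] [0.402 0.448 0.112]
```

View pics/crop0.png

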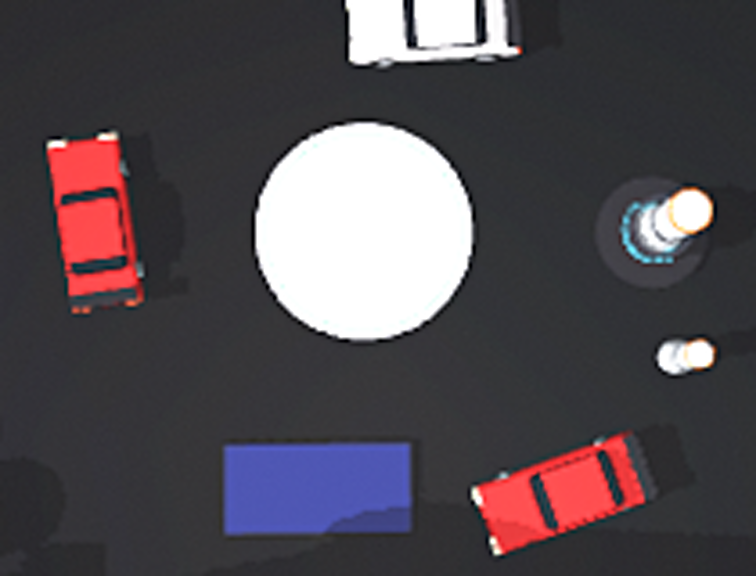

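The crop confirms it: the chosen car is at top pixel (241,181), nose up and slightly left. The torch tail is near (407,179), the foot of its cup near (396,185), and the small torch is apart at (405,218).

```bash
python3 - <<'E'
from m import *
import pickle
F=pickle.load(open('f0.pkl','rb'));t,s=F['top'],F['scene']
P=cloud(t);m=(P[...,2]>.014)&(P[...,2]<.06)&(np.hypot(P[...,0]-.606,P[...,1]-.224)<.1)
print('car',cv2.minAreaRect(P[m][:,:2].astype(np.float32)*1000))
def tailpx(f):
    Q=cloud(f);h,sa,v=hsv(f)
    m=(np.hypot(Q[...,0]-.6,Q[...,1]+.22)<.06)&(Q[...,2]>.145)&(Q[...,2]<.18)
    k=np.argwhere(m)[:,::-1]; return (k.min(0)+k.max(0))/2,Q[m]
a,Qa=tailpx(t);b,Qb=tailpx(s)
print('tail px',a,b,tri(t,a,s,b),'on z.158',onz(t,*a,.158),onz(s,*b,.158),len(Qa),Qa[:,2].max())
for n,f in F.items():
    Q=cloud(f);m=(np.hypot(Q[...,0]-.595,Q[...,1]+.21)<.08)
    for lo,hi,nm in((.003,.011,'foot'),(.05,.06,'rim'),(.07,.13,'barrel')):
        k=m&(Q[...,2]>lo)&(Q[...,2]<hi)
        if k.sum()>4:
            q=Q[k];print(n,nm,k.sum(),q.min(0).round(4),q.max(0).round(4))
# cup foot: ellipse fit of foot outline in top
h,sa,v=hsv(t);m=(np.hypot(P[...,0]-.6,P[...,1]+.21)<.07)
roi=cv2.cvtColor(t['color'],cv2.COLOR_RGB2GRAY)[160:215,370:425];print(roi[25,::2],roi[::2,12])
E
```

```text
car ((606.8233642578125, 223.78323364257812), (133.4866485595703, 57.09682846069336), 7.1982245445251465)
tail px [405.5 178.5] [269. 252.] (array([ 0.58969046, -0.21505537,  0.1494541 ]), np.float64(0.00012289939211854143)) on z.158 [ 0.58876014 -0.2133496   0.158     ] [ 0.59598262 -0.21874293  0.158     ] 112 0.16374898530660098
scene foot 611 [ 0.5194 -0.2866  0.003 ] [ 0.6699 -0.1337  0.0109]
scene rim 121 [ 0.5667 -0.2403  0.05  ] [ 0.6151 -0.1918  0.0594]
scene barrel 196 [ 0.5813 -0.2306  0.0701] [ 0.6053 -0.2023  0.1299]
top foot 860 [ 0.5155 -0.2891  0.003 ] [ 0.6739 -0.1311  0.011 ]
top rim 74 [ 0.5654 -0.2356  0.0502] [ 0.6128 -0.1906  0.0599]
top barrel 48 [ 0.575  -0.216   0.0714] [ 0.6023 -0.2007  0.1297]
[ 50  51  50  50  50  59  69  66  62 174  64 139 243 255 140 255 247 237
  77  34  48  38  41  41  40  41  40  45] [48 48 47 47 48 46 48 46 54 65 68 68 67 67 68 65 54 47 49 50 50 50 50 50
 50 50 52 51]
```

Measured positions (m): car (0.607, 0.224) with yaw about 7°, disc (0.598, 0.0126), cup and torch (0.590, -0.2145) with the torch near upright. Sizes and heights match the description. The push uses both spread fingers on the car's +y side. First I turn the tool so tool x = world +y and tool y = world +x.

>>> play_rows([
  [0,0,0,0.18,-1],
  [0,0,0,0.18,-1],
  [0,0,0,0.18,-1],
  [0,0,0,0.18,-1],
  [0,0,0,0.18,-1],
  [0,0,0,0.18,-1],
  [0,0,0,0.18,-1],
  [-0.04,0.05,0,0,-1],
  [-0.04,0.05,0,0,-1],
  [-0.04,0.05,0,0,-1],
])

```text
time: 1.35
tool_pos: [0.3468, 0.5, 0.2143]
orientation: [0.0, 0.707, 0.707, -0.0]
contact_force: [0.8, 0.9, -0.2]
gripper_width: 1.0
grip_force: 0.0
```

>>> play_rows([
  [-0.04,0.05,0,0,-1],
  [-0.04,0.05,0,0,-1],
  [-0.04,0.05,0,0,-1],
  [-0.04,0.05,0,0,-1],
  [-0.04,0.05,0,0,-1],
  [0,0,0,0,-1],
])

```text
time: 2.1
tool_pos: [0.5937, 0.2992, 0.2142]
orientation: [0.002, 0.711, 0.703, -0.001]
contact_force: [-1.1, -0.3, 0.0]
gripper_width: 1.001
grip_force: 0.0
```

>>> play_rows([
  [0,0.01,0.05,0,-1],
  [0,0,0.05,0,-1],
  [0,0,0.05,0,-1],
  [0,0,0.03,0,-1],
  [0,0,0.02,0,-1],
  [0,0,0,0,-1],
])

```text
time: 2.85
tool_pos: [0.5983, 0.306, 0.0132]
orientation: [-0.0, 0.707, 0.707, -0.001]
contact_force: [-0.4, -0.2, 0.1]
gripper_width: 0.998
grip_force: 0.0
```

>>> play_rows([
  [-0.01,0.003,0,0,-1],
  [-0.01,0.003,0,0,-1],
  [-0.01,0,0,0,-1],
  [-0.01,0,0,0,-1],
  [-0.01,0,0,0,-1],
  [-0.012,0,0,0,-1],
  [-0.014,0,0,0,-1],
  [-0.014,0,0,0,-1],
  [-0.014,0,0,0,-1],
  [-0.014,0,0,0,-1],
])

```text
time: 4.1
tool_pos: [0.6054, 0.1868, 0.0146]
orientation: [-0.0, 0.708, 0.707, 0.0]
contact_force: [0.4, 3.3, 3.5]
gripper_width: 1.004
grip_force: 1.4
```

```bash
python3 - <<'E'
from m import *
f=grab('top','push1.png');print(car(f,(.605,.18)))
E
```

```text
(((605.182861328125, 146.17872619628906), (135.84402465820312, 49.1708984375), 0.844412624835968), array([0.00061643, 0.02727672, 0.04558645]))
```

View pics/push1.png

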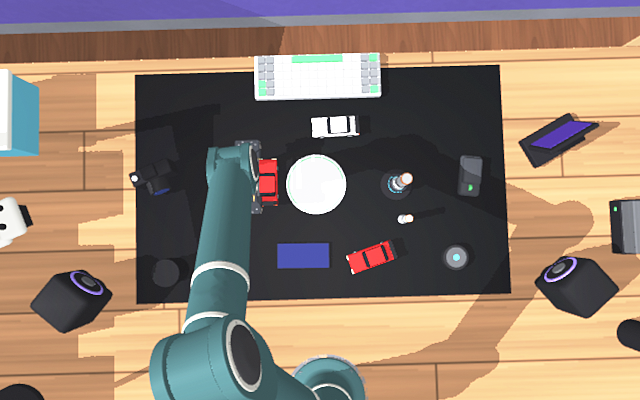

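The car sits at top pixel (268,180), squared against the fingers and moving cleanly towards the disc at (316,184). Its centre is about 37 mm ahead of the TCP, so I go on to TCP y ≈ 0.050.

>>> play_rows([
  [-0.014,-0.001,0,0,-1],
  [-0.014,-0.001,0,0,-1],
  [-0.014,-0.001,0,0,-1],
  [-0.014,-0.001,0,0,-1],
  [-0.014,-0.001,0,0,-1],
  [-0.014,-0.001,0,0,-1],
  [-0.014,0,0,0,-1],
  [-0.012,0,0,0,-1],
  [-0.01,0,0,0,-1],
  [-0.008,0,0,0,-1],
])

```text
time: 5.4
tool_pos: [0.5992, 0.0592, 0.0145]
orientation: [-0.0, 0.708, 0.707, -0.0]
contact_force: [0.1, 1.6, -0.9]
gripper_width: 1.0
grip_force: 0.7
```

```bash
python3 - <<'E'
from m import *
f=grab('top');print(car(f,(.6,.03)));P=cloud(f)
m=redmask(f)&(np.hypot(P[...,0]-.6,P[...,1]-.03)<.11);print('edge -y',np.percentile(P[m][:,1],[1,3,10]))
print(get_state()['tool_pos'])
E
```

```text
(((596.8233642578125, 9.816959381103516), (30.957298278808594, 124.58529663085938), 88.39939880371094), array([0.02021571, 0.03182448, 0.04654714]))
edge -y [-0.00441515 -0.00410528 -0.00270148]
[0.59921764 0.05783221 0.01454747]
```

>>> play_rows([
  [-0.006,0,0,0,-1],
  [-0.004,0,0,0,-1],
  [0,0,0,0,-1],
  [0.02,0,0,0,-1],
  [0.03,0,0,0,-1],
  [0.02,0,-0.05,0,-1],
  [0,0,-0.06,0,-1],
  [0,0,-0.06,0,-1],
  [0,0,-0.06,0,-1],
  [0,0,0,0,-1],
])

```text
time: 6.7
tool_pos: [0.6021, 0.122, 0.2502]
orientation: [0.002, 0.707, 0.707, 0.005]
contact_force: [0.3, -0.2, -0.8]
gripper_width: 1.002
grip_force: 0.0
```

```bash
python3 - <<'E'
from m import *
f=grab('scene');t=grab('top')
for g in(t,f):
    P=cloud(g);m=(P[...,2]>.014)&(P[...,2]<.05)&(np.hypot(P[...,0]-.6,P[...,1]-.013)<.09)
    print('car',cv2.minAreaRect(P[m][:,:2].astype(np.float32)*1000))
print(get_state()['tool_pos'])
E
```

```text
car ((597.3741455078125, 12.689350128173828), (53.83418273925781, 131.40499877929688), 88.30748748779297)
car ((598.9078369140625, 9.176229476928711), (135.4176483154297, 56.16897201538086), 1.7449668645858765)
[0.59897932 0.12143022 0.24477903]
```

The car is centred at (0.597, 0.0127), about 1 mm from the disc centre. Next, the torch.

>>> play_rows([
  [-0.048,-0.001,0,0,-1],
  [-0.048,-0.001,0,0,-1],
  [-0.048,-0.001,0,0,-1],
  [-0.048,-0.001,0,0,-1],
  [-0.048,-0.001,0,0,-1],
  [-0.048,-0.002,0,0,-1],
  [-0.048,-0.002,0,0,-1],
  [0,0,0,0,-1],
  [0,0,0,0,-1],
])

```text
time: 7.92
tool_pos: [0.5895, -0.2147, 0.2426]
orientation: [-0.002, 0.707, 0.707, -0.001]
contact_force: [-0.4, 0.7, -0.2]
gripper_width: 1.0
grip_force: 0.0
```

```bash
python3 - <<'E'
from m import *
s=get_state();print(s['tool_pos'],rot(s['orientation']).round(3))
E
```

```text
[ 0.58948273 -0.21468753  0.24258365] [[ 0.     1.    -0.003]
 [ 1.    -0.     0.001]
 [ 0.001 -0.003 -1.   ]]
```

>>> play_rows([
  [0,0,0.04,0,-1],
  [0,0,0.04,0,-1],
  [0,0,0.03,0,-1],
  [0,0,0.022,0,-1],
  [0,0,0,0,-1],
  [0,0,0,0,1],
  [0,0,0,0,1],
  [0,0,0,0,1],
  [0,0,0,0,1],
  [0,0,0,0,1],
], grip_force=15)

```text
time: 9.18
tool_pos: [0.59, -0.2162, 0.1128]
orientation: [0.0, 0.708, 0.707, 0.0]
contact_force: [0.1, 1.1, 0.2]
gripper_width: 0.479
grip_force: 0.0
```

>>> play_rows([
  [0,0,0,0,1],
  [0,0,0,0,1],
  [0,0,0,0,1],
  [0,0,0,0,1],
  [0,0,0,0,1],
])

```text
time: 9.8
tool_pos: [0.5899, -0.2161, 0.1125]
orientation: [-0.0, 0.707, 0.707, -0.0]
contact_force: [-0.5, 0.4, -0.4]
gripper_width: 0.301
grip_force: 15.0
```

>>> play_rows([
  [0,0,-0.01,0,1],
  [0,0,-0.02,0,1],
  [0,0,-0.02,0,1],
  [0,0,-0.02,0,1],
  [0,0,-0.015,0,1],
  [0,0,0,0,1],
  [0,0,0,0,1],
])

```text
time: 10.68
tool_pos: [0.5896, -0.2158, 0.1971]
orientation: [-0.001, 0.707, 0.707, -0.0]
contact_force: [0.3, -0.9, -2.2]
gripper_width: 0.299
grip_force: 15.0
```

```bash
cat >> m.py <<'E'
def torch(f,c,lo,rad=.13,hi=.35):
    """silver/orange pixels near c (xyz)"""
    P=cloud(f);h,s,v=hsv(f)
    m=(np.linalg.norm(P-np.array(c),axis=-1)<rad)&(P[...,2]>lo)&(v>120)&(s<200)
    return m,P
E
python3 - <<'E'
from m import *
s=get_state();print(s['tool_pos'],s['grip_force'],s['contact_force'])
f=grab('scene');b=cv2.cvtColor(f['color'],cv2.COLOR_RGB2BGR)[150:330,190:390]
cv2.imwrite('pics/lift.png',cv2.resize(b,None,fx=3,fy=3,interpolation=2))
E
```

```text
[ 0.58958162 -0.21580301  0.19705371] 14.986329259118065 [ 0.31507098 -0.85610584 -2.19711117]
```

View pics/lift.png

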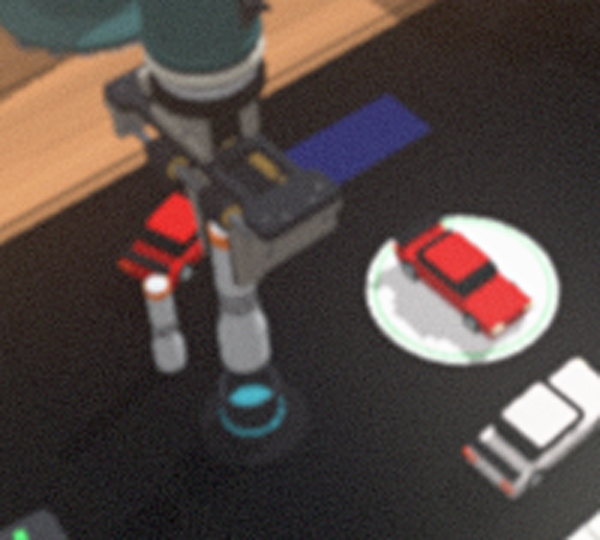

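Torch is lifted clear, with the lens about 90 mm up at crop (243,360) and the car on the disc. The tool can only turn about its vertical axis, so I will slant the torch by pivoting it in a light grip, with its lens edge on free mat between cup and car.

>>> play_rows([
  [0.03,0.002,0,0,1],
  [0.035,0.002,0,0,1],
  [0.035,0.002,0,0,1],
  [0.03,0.001,0,0,1],
  [0,0,0.03,0,1],
  [0,0,0.03,0,1],
  [0,0,0.02,0,1],
  [0,0,0.006,0,1],
  [0,0,0,0,1],
  [0,0,0,0,1],
])

```text
time: 11.98
tool_pos: [0.5979, -0.0864, 0.1126]
orientation: [0.001, 0.708, 0.707, 0.001]
contact_force: [0.0, 0.3, -1.8]
gripper_width: 0.299
grip_force: 15.0
```

>>> play_rows([
  [0,0,0.005,0,1],
  [0,0,0.003,0,1],
  [0,0,0.002,0,1],
  [0,0,0,0,1],
])

```text
time: 12.48
tool_pos: [0.598, -0.0864, 0.1042]
orientation: [0.0, 0.708, 0.707, 0.001]
contact_force: [-3.4, 0.8, 15.2]
gripper_width: 0.299
grip_force: 15.0
```

>>> play_rows([
  [0,0,0,0,1],
  [0,0,0,0,1],
  [-0.005,0,0,0,1],
  [-0.006,0,-0.001,0,1],
  [-0.005,0,0,0,1],
  [-0.005,0,0,0,1],
  [-0.005,0,0.0005,0,1],
  [-0.005,0,0.0005,0,1],
  [-0.005,0,0.001,0,1],
  [-0.005,0,0.001,0,1],
], grip_force=4)

```text
time: 13.72
tool_pos: [0.5971, -0.1277, 0.0996]
orientation: [0.0, 0.708, 0.707, -0.0]
contact_force: [-1.2, 0.0, 4.0]
gripper_width: 0.308
grip_force: 4.0
```

```bash
python3 - <<'E'
from m import *
s=get_state();print(s['tool_pos'],s['grip_force'],s['contact_force'])
f=grab('scene');b=cv2.cvtColor(f['color'],cv2.COLOR_RGB2BGR)[150:330,220:420]
cv2.imwrite('pics/piv.png',cv2.resize(b,None,fx=3,fy=3,interpolation=2))
E
```

```text
[ 0.59708962 -0.12773568  0.09959733] 4.048551694722846 [-1.23260267e+00  2.89765996e-03  3.98497818e+00]
```

View pics/piv.png

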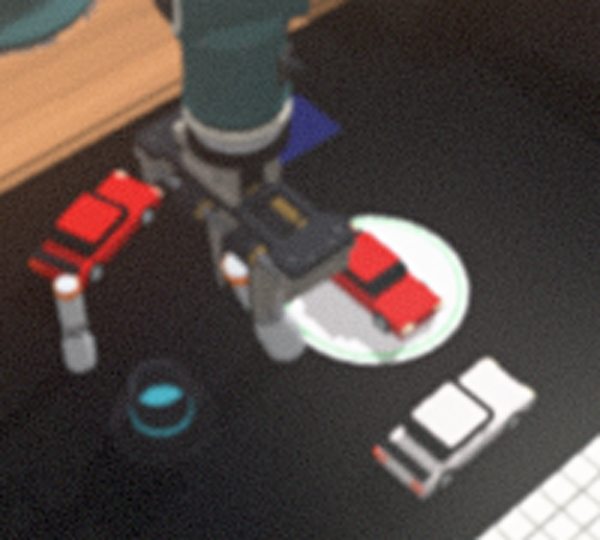

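The torch is pivoting as planned: tail at crop (237,268), lens at (280,345) still on the mat, and the car untouched. I continue the arc.

>>> play_rows([
  [-0.005,0,0.001,0,1],
  [-0.005,0,0.0015,0,1],
  [-0.005,0,0.0015,0,1],
  [-0.005,0,0.002,0,1],
  [-0.005,0,0.002,0,1],
  [-0.005,0,0.002,0,1],
  [-0.005,0,0.0025,0,1],
  [-0.005,0,0.0025,0,1],
  [-0.0045,0,0.003,0,1],
  [-0.0045,0,0.003,0,1],
])

```text
time: 15.02
tool_pos: [0.5971, -0.1762, 0.0782]
orientation: [-0.0, 0.707, 0.707, 0.0]
contact_force: [-0.2, 0.1, -0.1]
gripper_width: 0.309
grip_force: 3.9
```

```bash
python3 - <<'E'
from m import *
s=get_state();print(s['tool_pos'],s['grip_force'],s['contact_force'])
f=grab('scene');b=cv2.cvtColor(f['color'],cv2.COLOR_RGB2BGR)[150:330,220:420]
cv2.imwrite('pics/piv2.png',cv2.resize(b,None,fx=3,fy=3,interpolation=2))
t=grab('top');cv2.imwrite('pics/piv2t.png',cv2.cvtColor(t['color'],cv2.COLOR_RGB2BGR))
E
```

```text
[ 0.59705628 -0.1761725   0.07823957] 3.928643516046577 [-0.24572752  0.10677337 -0.07104553]
```

View pics/piv2.png

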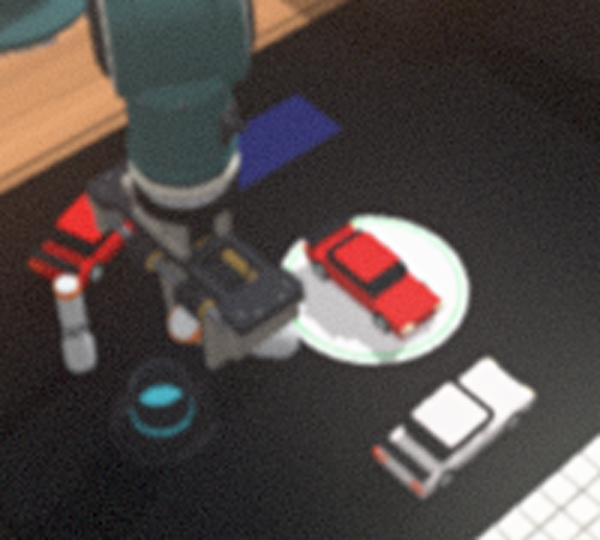

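Tilted to about 45°: tail at crop (185,325), lens at (280,340) on the mat, car clear. I tighten the grip and lift.

>>> play_rows([
  [0,0,0,0,1],
  [0,0,0,0,1],
  [0,0,0,0,1],
  [0,0,-0.01,0,1],
  [0,0,-0.02,0,1],
  [0,0,-0.02,0,1],
  [0,0,-0.02,0,1],
  [0,0,-0.015,0,1],
  [0,0,0,0,1],
  [0,0,0,0,1],
], grip_force=35)

```text
time: 16.38
tool_pos: [0.5966, -0.1758, 0.1631]
orientation: [-0.0, 0.707, 0.707, -0.0]
contact_force: [-0.3, -0.1, -1.5]
gripper_width: 0.297
grip_force: 34.6
```

```bash
python3 - <<'E'
from m import *
s=get_state();print(s['tool_pos'],s['grip_force'],s['contact_force'],s['gripper_width'])
f=grab('scene');t=grab('top')
for n,g in(('s',f),('t',t)):
    P=cloud(g);h,sa,v=hsv(g)
    m=(abs(P[...,0]-.597)<.035)&(P[...,1]>-.27)&(P[...,1]<-.03)&(P[...,2]>.06)&(P[...,2]<.26)
    o=m&(h<16)&(sa>90)&(v>120)
    w=m&(sa<60)&(v>110)
    for nm,k in(('orange',o),('silver',w)):
        if k.sum(): print(n,nm,k.sum(),np.argwhere(k)[:,::-1].mean(0).round(1),P[k].min(0).round(3),P[k].max(0).round(3),np.median(P[k],0).round(3))
    b=m&(P[...,1]>s['tool_pos'][1]+.03)
    if b.sum()>20:
        q=P[b];print(n,'lower part',b.sum(),q.min(0).round(3),q.max(0).round(3),q.mean(0).round(3));c=q-q.mean(0);print(np.linalg.svd(c)[2][0].round(3)) if len(q)<4000 else 0
b=cv2.cvtColor(f['color'],cv2.COLOR_RGB2BGR)[130:310,220:420]
cv2.imwrite('pics/l2.png',cv2.resize(b,None,fx=3,fy=3,interpolation=2))
P=cloud(t);m=(P[...,2]>.014)&(P[...,2]<.05)&(np.hypot(P[...,0]-.6,P[...,1]-.013)<.09)
print('car',cv2.minAreaRect(P[m][:,:2].astype(np.float32)*1000))
E
```

```text
[ 0.59660738 -0.17584012  0.16309384] 34.62608724832535 [-0.32744642 -0.05991369 -1.54139458] 0.29670536420127697
s orange 33 [275.5 227.6] [ 0.565 -0.208  0.191] [ 0.616 -0.185  0.26 ] [ 0.609 -0.192  0.206]
s silver 268 [299.9 238.4] [ 0.576 -0.207  0.09 ] [ 0.629 -0.079  0.259] [ 0.607 -0.119  0.128]
s lower part 199 [ 0.589 -0.145  0.09 ] [ 0.614 -0.079  0.148] [ 0.608 -0.11   0.12 ]
[-0.019  0.792 -0.611]
t silver 423 [367.4 178.1] [ 0.577 -0.161  0.101] [ 0.612 -0.078  0.193] [ 0.594 -0.118  0.141]
t lower part 358 [ 0.576 -0.146  0.1  ] [ 0.615 -0.078  0.258] [ 0.593 -0.112  0.138]
[-0.047  0.685 -0.727]
car ((597.2434692382812, 12.617324829101562), (53.80036163330078, 131.12966918945312), 88.40704345703125)
```

View pics/l2.png

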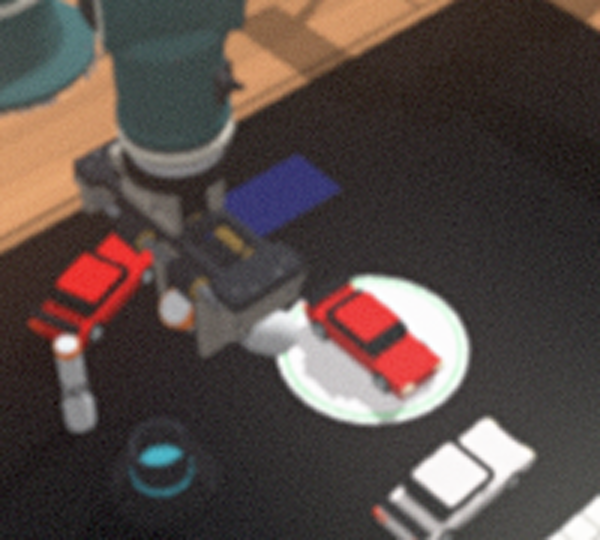

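Slant holds at about 45°: tail at crop (178,310), head at (275,330), nothing touched. The beam line falls about 26 mm short of the car's middle, so I shift +25 mm in y and re-measure.

>>> play_rows([
  [0.006,0,0,0,1],
  [0.007,0,0,0,1],
  [0.007,0,0,0,1],
  [0.005,0,0,0,1],
  [0,0,0,0,1],
  [0,0,0,0,1],
  [0,0,0,0,1],
  [0,0,0,0,1],
])

```text
time: 17.48
tool_pos: [0.597, -0.1514, 0.1636]
orientation: [0.0, 0.708, 0.707, -0.0]
contact_force: [1.0, 0.0, -1.5]
gripper_width: 0.294
grip_force: 34.6
```

```bash
python3 - <<'E'
from m import *
s=get_state();tp=s['tool_pos'];print(tp,s['grip_force'],s['contact_force'],abs(s['qd']).max())
f=grab('scene');t=grab('top')
P=cloud(t)
m=(abs(P[...,0]-tp[0])<.035)&(P[...,1]>tp[1]+.03)&(P[...,1]<tp[1]+.13)&(P[...,2]>.06)&(P[...,2]<.17)
for y in np.arange(tp[1]+.03,tp[1]+.115,.006):
    k=m&(abs(P[...,1]-y)<.003)
    if k.sum()>3: print(round(y,3),k.sum(),'ridge z',np.percentile(P[k][:,2],90).round(4),'x',P[k][:,0].min().round(3),P[k][:,0].max().round(3))
for n,g in(('s',f),('t',t)):
    Q=cloud(g);h,sa,v=hsv(g)
    o=(abs(Q[...,0]-.6)<.04)&(Q[...,1]<tp[1])&(Q[...,1]>-.25)&(Q[...,2]>.15)&(Q[...,2]<.24)&(v>120)
    if o.sum(): print(n,'tail',o.sum(),np.median(Q[o],0).round(3),Q[o].min(0).round(3),Q[o].max(0).round(3))
E
```

```text
[ 0.59700043 -0.15141215  0.16361491] 34.62603271007538 [ 0.95653112  0.03028959 -1.49786178] 0.001981259882119932
-0.121 6 ridge z 0.1656 x 0.582 0.61
-0.115 22 ridge z 0.1694 x 0.583 0.608
-0.109 25 ridge z 0.1661 x 0.583 0.61
-0.103 30 ridge z 0.1617 x 0.582 0.61
-0.097 35 ridge z 0.1565 x 0.58 0.608
-0.091 29 ridge z 0.1454 x 0.579 0.609
-0.085 36 ridge z 0.1413 x 0.579 0.613
-0.079 31 ridge z 0.1372 x 0.577 0.611
-0.073 39 ridge z 0.133 x 0.577 0.612
-0.067 29 ridge z 0.1266 x 0.577 0.61
-0.061 35 ridge z 0.1194 x 0.579 0.611
-0.055 16 ridge z 0.114 x 0.584 0.608
s tail 118 [ 0.601 -0.167  0.206] [ 0.57  -0.177  0.187] [ 0.615 -0.158  0.215]
```

The head's ridge in the depth map gives a slant of about 46–48°, with the lens centre at about (0.596, -0.066, 0.098). The car's middle is 110 mm ahead and within about 3 mm of the beam line. The arm is steady, so I hand in.

```bash
python3 -c "
from workcell import ctrl
print(ctrl.close_job())"
```

```text
the job is handed in; nothing more can be done
None
```

The job is handed in, though the hand-in returned no verdict: by my last measurements the red car stands about 1 mm from the disc centre, and the torch is held still at about 46° slant, lens roughly 110 mm from the car's middle and touching nothing.

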